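Scale the specimen and half-press the camera release

TASK

On the photo plate, lay the scale bar down flat and flush against the blue-marked long face of the amber specimen block, so that it runs along that whole face, and let it go. Then press the orange pad of the hand release half-way down (the green mark), never to the bottom, which would fire the camera, and finish while still holding it there. Leave the bar lying flush, and do not disturb the bottles, dish, cap and tube rack.

Things in the scene. Friction and masses are not known exactly. Their poses are not given: they have to be found in the camera images.
- bar_grip (a point): Loose yellow metal scale bar lying flat, 150 mm long (its y), 30 mm wide (x), 6 mm thick, 0.16 kg, both long edges alike. On its middle a black grip block, 30 mm along the bar (y), 16 mm across (x), from 6 to 36 mm above the bar's underside; pinch it from above by either pair of faces. This point: centre of the grip block, mid-bar, 21 mm above the underside; z up.
- block: Amber resin block fixed on the photo plate, 80 mm long (its y), 40 mm wide (x), 14 mm high. Origin: centre of its underside, on the plate's top, 20 mm above the table. Its -x long face, on the robot's side, is the marked one: a blue stripe runs along it and its top edge; the other faces are plain. It does not move.
- plate: Fixed photo plate: black-rimmed white light panel, 240 mm (x) by 280 mm (y), top 20 mm high. Origin: centre of its underside, on the table. A macro camera on a post, 140 mm tall in all, stands beyond its far left corner at (165, 150) mm in its frame, reaching up to 60 mm from the post towards the plate.
- release: Fixed hand release, left or right of the plate: grey housing 140 (x) by 62 (y) by 30 mm high, origin at its underside's centre. A sprung steel paddle, 40 mm wide, 104 long, hinged at x +50, 52 mm up, points to -x, rising; round orange pad, 34 mm across, near its free end. Beside the pad, at y +29, a white fin 76 mm high: green mark at the pad's half-way height, red at the bottom.
- paddle_pad (a point): Centre of the top of the orange pad on the paddle, 85 mm from the hinge; it moves with the paddle: 82 mm above the table when up, 67 mm half-way, 52 mm at the bottom. Push it straight down from above.
- paddle (a joint): Paddle of the hand release, rad: 0 up (at rest), 0.36 at the bottom, 0.18 half-way. The spring returns it; at the pad it takes about 3 N to start, 6 N half-way and 9 N at the bottom.
- wash_bottle: Bystander, loose, to be left alone: clear plastic wash bottle with white cap, 64 mm across, 160 mm tall. Origin: centre of its underside; z up.
- jar: Bystander, loose, to be left alone: amber glass jar with white cap, 68 mm across, 90 mm tall. Origin: centre of its underside; z up.
- dish: Bystander, loose, to be left alone: flat round glass culture dish, 90 mm across, 15 mm high. Origin: centre of its underside; z up.
- cap: Bystander, loose, to be left alone: small blue screw cap, 30 mm across, 14 mm high. Origin: centre of its underside; z up.
- tube_rack: Bystander, loose, to be left alone: white wire rack of blue-capped tubes, 100 mm (x) by 140 mm (y), 114 mm tall. Origin: centre of its underside; z up.
Things that resemble listed ones, but are neither listed nor needed, are in the scene too. Leave any brown or pink look-alike of the release alone.

How it is judged:
By the outcome, as a careful person would: the job done as asked, in the order asked, and still so for the second after the job is handed in, while the arm keeps its last pose, push and grip.
It also fails if it takes over 51 s, if anything falls off the work surface, if the arm or the gripper's body presses on something with over 40 N, if the wrist force passes 120 N, or if a joint passes its speed limit or range.

ROBOT

A 6-joint arm with a two-finger parallel gripper is mounted at the origin on the work surface. World frame = base frame: x ahead of the robot, y to its left, z up, the work surface at z = 0. Lengths are in m, angles in rad, forces in N, time in s.
With the tool pointing down it reaches from about 0.35 to 0.725 m from the base axis. Payload 6 kg.
Tool frame: the origin (TCP) lies at the very end of the fingers, on their centre line; the grasp point (between the pads) lies 19 mm behind it; z points along the fingers, y is the direction in which the jaws open and shut (so a half turn about z gives the same grasp; the last joint's range is limited). The gripper opens to 85 mm and grips with 20 to 120 N. Pads are 22 mm wide; open, the fingers measure 114 mm over their backs; the gripper's body (76 mm by 85 mm) begins 54 mm behind the grasp point. The pads swing forward as they close: fully open they stand 13 mm farther back than shut.
Start: joints at [-1.006, 0.04, 0.085, 0, -1.615, -0.334], TCP at [0.137, -0.584, 0.231] pointing down, gripper open.
Joint ranges: [-2.56, 2.56], [-1.29, 2.01], [-1.08, 1.49], [-3.29, 1.98], [-2.81, -0.18], [-2.99, 2.99]. Speed limits (rad/s): [2.57, 2.57, 3.01, 3.14, 3.14, 3.14].

INTERFACE

Orientations are given as a 3x3 rotation matrix whose columns are the frame's x, y, z axes.
In Python, from bench import bot gives the robot as it stands. The module is installed in compiled form; this text tells all that it offers.
- The arm moves only by the tool send_rows, never from a script. Its argument "plan" is a list of rows, each an object of numbers: "dx", "dy", "dz": the shift along the tool's x, y, z in m; "spin": the turn about the tool's z in rad. In form: [{"dx": .., "dy": .., "dz": .., "spin": ..}, ...]. A call has exactly 8 rows; each row is the pose to reach, as a shift and turn from the pose measured when the call began, along the tool's axes at that moment; what a row does not reach only later rows make up. A row lasts 1/12 s, in which the tool goes at most 41.7 mm and 7.16 degrees, less where a joint would pass 70% of its speed; a pose out of reach is approached as far as the arm can. A call with a gripper value outside its range is refused whole. "grip" is the finger opening in m, from 0 to 0.0854, set as the call begins (left out, the last holds). The fingers move at their own pace and stop on an object; "newtons" is the grip in N (left out, the last holds). Time passes only in rows, so rows that repeat a pose let the fingers close, or fill a call up. It gives the time, the measured TCP pose, the force and the opening at its end, in the units of the state.
- bot.observe(): the state, without advancing time (a new reading comes with each control period).
- bot.capture(name): name is "scene" or "side" or "wrist"; returns the picture (400x640x3 uint8, red, green, blue); there is no depth.
- bot.get_calibration(name): a dict with "fx", "fy", "cx", "cy" (pixels), "k1" (the pictures are not rectified: a ray, as slopes to the right and down, at radius r is drawn at 1 + k1 r^2 times it, then the intrinsics apply), "xyz" and "orientation" of the camera in the world. Camera axes: x right, y up, looking along -z (the intrinsics and any distortion apply to the point x, -y, -z); pixel columns grow to the right and rows downward; lengths in m; the calibration is good to about 2 mm. A picture is of the moment at which its call begins: read the wrist's pose just before it. get_calibration takes no time and is no camera call; for the wrist camera it gives the pose at the moment of the call.
- bot.hand_in(): hands the job in, once; it reports no verdict.
The state is a dict: "t": time; "joint_positions": joint angles; "joint_velocities": joint speeds; "joint_efforts": joint torques, N m; "eef_pos": TCP position; "tool_rot": TCP orientation; "wrist_force": force on the tool from outside, world axes, zero at the start; "torque": the same for the moment, N m; "opening": opening from 0.0 (shut) to 1.0 (fully open).
Only numpy, scipy, OpenCV 4.12 (cv2) and the standard library are available. Lean on these libraries where they do the work, as an engineer would, in place of code of your own. Each camera call takes 0.05 s, during which the arm holds its last target. There are 200 camera calls.

## Working session

There is one attempt and no reset: what is moved stays moved. The work goes in short steps, Python scripts to look and compute and a tool call to move; the robot and the scene stay as the last step left them, time stands still between calls to the robot, and variables do not carry over. Pictures are saved under pics/ and viewed, about 8 in all and at most 12, crops included, and the job is handed in when it is done.

Besides the shell and the picture viewer there is one more tool, called after ">>>" as name(argument=value, ...), one argument or row to a line, values as JSON. send_rows: Moves the arm, as the interface text tells. Its arguments: {"type":"object","properties":{"plan":{"type":"array"},"grip":{"type":"number"},"newtons":{"type":"number"}},"required":["plan"]}

```bash
mkdir -p pics; cat > h.py <<'E'
import numpy as np, cv2
from bench import bot
def ray(c,u,v):
    x=(u-c['cx'])/c['fx'];y=(v-c['cy'])/c['fy']
    xu,yu=x,y
    for _ in range(20):
        s=1+c['k1']*(xu*xu+yu*yu); xu,yu=x/s,y/s
    d=np.array(c['orientation'])@np.array([xu,-yu,-1.]); return np.array(c['xyz']),d/np.linalg.norm(d)
def onz(c,u,v,z):
    o,d=ray(c,u,v); return o+d*(z-o[2])/d[2]
def proj(c,p):
    q=np.array(c['orientation']).T@(np.array(p)-np.array(c['xyz'])); x,y=q[0]/-q[2],-q[1]/-q[2]
    s=1+c['k1']*(x*x+y*y); return np.array([c['fx']*x*s+c['cx'],c['fy']*y*s+c['cy']])
def save(n,im): cv2.imwrite('pics/'+n+'.png',cv2.cvtColor(im,cv2.COLOR_RGB2BGR))
E
python3 - <<'E'
from h import *
np.set_printoptions(precision=3,suppress=True)
for n in ['scene','side','wrist']:
    im=bot.capture(n); np.save('pics/'+n+'0.npy',im); save(n+'0',im); c=bot.get_calibration(n); print(n,c)
print(bot.observe())
a=np.vstack([np.load('pics/scene0.npy'),np.load('pics/side0.npy')])
E
```

```text
scene {'fx': 452.28420881551733, 'fy': 452.28420881551733, 'cx': 322.2792158542801, 'cy': 201.8650849819583, 'k1': -0.10777175867284366, 'xyz': array([1.383, 0.537, 0.805]), 'orientation': array([[-0.565, -0.477,  0.673],
       [ 0.825, -0.321,  0.466],
       [-0.007,  0.818,  0.575]])}
side {'fx': 388.8433820736671, 'fy': 388.8433820736671, 'cx': 315.7451273152234, 'cy': 203.8921035095801, 'k1': -0.0849916617408768, 'xyz': array([0.004, 0.638, 1.085]), 'orientation': array([[-0.802,  0.44 , -0.403],
       [-0.597, -0.607,  0.525],
       [-0.013,  0.662,  0.75 ]])}
wrist {'fx': 288.1230545103372, 'fy': 288.1230545103372, 'cx': 324.4077830104031, 'cy': 206.58536322300597, 'k1': -0.005409439048325537, 'xyz': array([ 0.07 , -0.601,  0.374]), 'orientation': array([[-0.228, -0.937, -0.265],
       [ 0.974, -0.219, -0.064],
       [ 0.002, -0.273,  0.962]])}
{'t': 0.15, 'joint_positions': array([-1.006,  0.041,  0.084, -0.   , -1.615, -0.334]), 'joint_velocities': array([ 0.   , -0.001,  0.003,  0.001,  0.   , -0.001]), 'joint_efforts': array([ -0.002, -36.862,  34.769,   6.936,  -0.004,  -0.   ]), 'eef_pos': array([ 0.137, -0.584,  0.231]), 'tool_rot': array([[-0.973, -0.229, -0.   ],
       [-0.229,  0.973,  0.001],
       [ 0.   ,  0.001, -1.   ]]), 'wrist_force': array([ 0.104, -0.162,  0.113]), 'torque': array([ 0.006,  0.041, -0.018]), 'opening': 0.9969588328231684}
```

View pics/scene0.png

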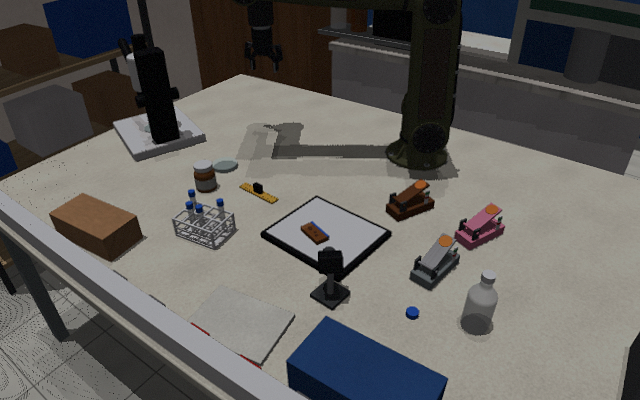

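View pics/side0.png

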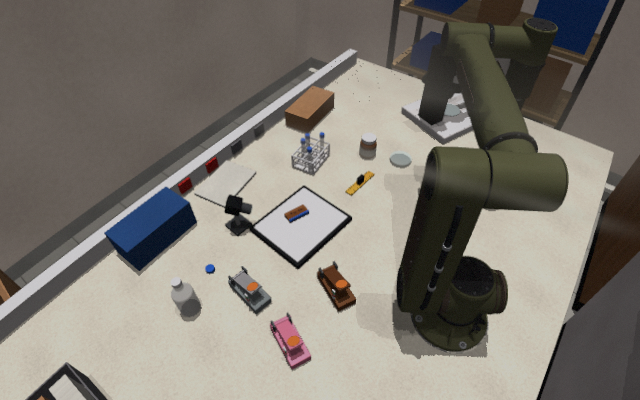

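Scene view: yellow bar at (258,192), plate around (325,235) with the amber block at (315,233), camera post at (330,290). There are three release-like things: brown (410,200), pink (480,225) and grey (436,260). Grey fits the description "grey housing". I'll confirm that in one enlarged composite and measure.

```bash
python3 - <<'E'
from h import *
np.set_printoptions(precision=4,suppress=True)
S=np.load('pics/scene0.npy');D=np.load('pics/side0.npy')
def crop(im,u,v,w,h,k=5): return cv2.resize(im[v:v+h,u:u+w],(w*k,h*k),interpolation=cv2.INTER_CUBIC)
top=np.hstack([crop(S,405,225,78,60),crop(D,222,260,78,60)])
bot_=np.hstack([crop(S,292,212,78,58),crop(D,275,195,78,58)])
save('crops',np.vstack([top,bot_]))
cs={'scene':bot.get_calibration('scene'),'side':bot.get_calibration('side')}
for n,im in (('scene',S),('side',D)):
    c=cs[n]; hsv=cv2.cvtColor(im,cv2.COLOR_RGB2HSV)
    for nm,lo,hi,z in (('yellow',(18,120,90),(32,255,255),.006),('orange',(3,150,100),(17,255,255),.082),('blue',(105,120,50),(130,255,255),.034),('amber',(3,90,40),(17,255,150),.034)):
        m=cv2.inRange(hsv,lo,hi); k,l,st,ce=cv2.connectedComponentsWithStats(m)
        for i in range(1,k):
            if st[i,4]>=20 and 90<ce[i][1]<360:
                pts=np.argwhere(l==i)[:,::-1]; w=np.array([onz(c,*p,z)[:2] for p in pts]).astype(np.float32)
                r=cv2.minAreaRect(w*1000)
                if st[i,4]<1500:print(n,nm,ce[i].round(1),st[i,4],'w',onz(c,*ce[i],z)[:2],'rect',np.round(r[0],1),np.round(r[1],1),round(r[2],1))
E
```

```text
scene yellow [258.6 192.8] 192 w [ 0.5201 -0.3061] rect [ 518.7 -310.8] [149.6  30.4] 84.8
scene orange [419.9 184.1] 79 w [0.3012 0.1389] rect [301.2 139. ] [29.1 48.5] 88.8
scene orange [491.4 209.2] 86 w [0.307  0.3567] rect [306.7 356.5] [27.4 46.5] 81.3
scene orange [445.1 240.8] 119 w [0.5058 0.3003] rect [505.7 300.5] [30.7 42.7] 83.5
scene blue [190.4 191.3] 21 w [ 0.6625 -0.4598] rect [ 662.7 -459.4] [19.6 15.5] 47.8
scene blue [219.2 200.5] 23 w [ 0.6478 -0.3484] rect [ 648.1 -346.8] [21.3 15. ] 45.3
scene blue [188.7 203.4] 31 w [ 0.7105 -0.4142] rect [ 713.1 -409.8] [37.1 17.8] 48.4
scene blue [198.2 206.2] 28 w [ 0.7042 -0.3795] rect [ 703.5 -380.3] [20.3 19.3] 34.0
scene blue [319.3 228.6] 38 w [ 0.5906 -0.0224] rect [591.  -21.4] [77.4  5.4] 69.8
scene blue [411.8 311.7] 110 w [0.7199 0.3166] rect [720.8 315.4] [26.7 34.4] 75.3
scene amber [ 4.9 91.8] 54 w [ 0.5794 -1.9962] rect [  572.9 -2004.7] [131.   54.5] 67.4
scene amber [130.8  90.8] 20 w [ 0.2299 -1.3721] rect [  233.1 -1366. ] [79.1 28.1] 54.8
scene amber [123.6  95.8] 25 w [ 0.2878 -1.3475] rect [  284.6 -135
[... 1995 characters left out ...]
358.3] [29.1 24.8] 36.6
side blue [298.5 215.7] 65 w [ 0.585  -0.0188] rect [584.6 -19.4] [76.7 11.8] 69.8
side blue [209.9 268.4] 61 w [0.6783 0.3188] rect [678.  319.3] [24.9 31.4] 69.5
side amber [307.  117.2] 580 w [ 0.9126 -0.4948] rect [ 949.6 -561.9] [177.7 321.4] 5.6
side amber [368.4 145.1] 53 w [ 0.5866 -0.4902] rect [ 589.8 -491.6] [59.3 40.7] 29.7
side amber [295.1 211.5] 127 w [ 0.6068 -0.027 ] rect [606.7 -27.3] [80.2 27.1] 72.8
side amber [338.7 286.1] 484 w [0.3132 0.1279] rect [316.9 124.6] [ 63.6 143.4] 54.5
side amber [  6.6 286.9] 348 w [1.1676 0.7808] rect [1176.8  764.6] [ 66.1 138.4] 65.2
side amber [326.7 286.1] 86 w [0.3425 0.1495] rect [342.6 150.5] [18.3 70.2] 64.9
```

View pics/crops.png

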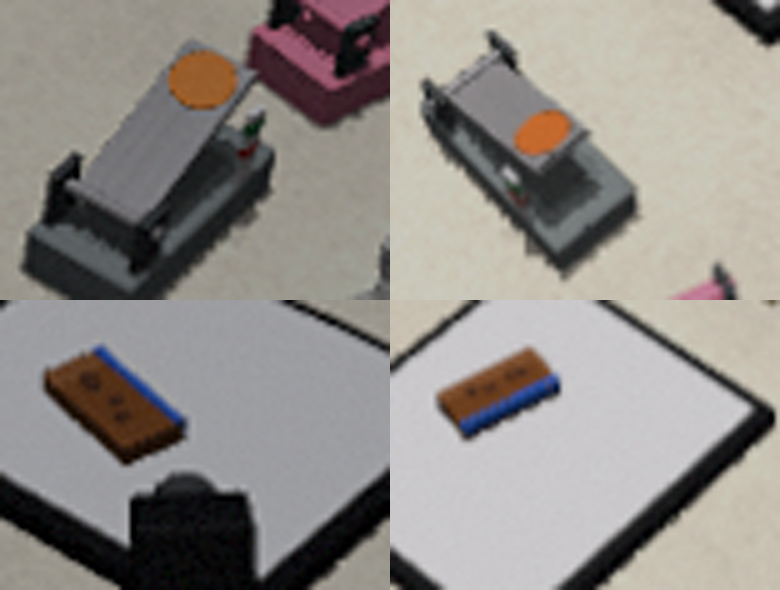

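The crop confirms it: the grey unit has the fin with green and red marks beside the pad, at (503,301) mm. Bar ≈ (516,-309) mm, long axis ≈ 85°. Block ≈ (610,-28) mm, long axis ≈ 69°, with the blue stripe on the robot's side. I'll move over the bar.

>>> send_rows(
  plan=[
    {"dx": -0.04, "dy": 0.017, "dz": 0.003, "spin": 0.05},
    {"dx": -0.08, "dy": 0.033, "dz": 0.006, "spin": 0.1},
    {"dx": -0.118, "dy": 0.05, "dz": 0.009, "spin": 0.15},
    {"dx": -0.156, "dy": 0.066, "dz": 0.012, "spin": 0.2},
    {"dx": -0.194, "dy": 0.082, "dz": 0.015, "spin": 0.25},
    {"dx": -0.232, "dy": 0.098, "dz": 0.018, "spin": 0.31},
    {"dx": -0.27, "dy": 0.114, "dz": 0.021, "spin": 0.31},
    {"dx": -0.306, "dy": 0.128, "dz": 0.024, "spin": 0.31},
  ],
)

```text
t: 0.82
eef_pos: [0.4071, -0.3875, 0.2066]
tool_rot: [[-0.997, 0.079, -0.0], [0.079, 0.997, 0.001], [0.0, 0.001, -1.0]]
wrist_force: [-0.3, -0.5, 0.9]
opening: 1.0
```

>>> send_rows(
  plan=[
    {"dx": -0.032, "dy": 0.025, "dz": 0.01},
    {"dx": -0.06, "dy": 0.05, "dz": 0.02},
    {"dx": -0.085, "dy": 0.07, "dz": 0.03},
    {"dx": -0.103, "dy": 0.086, "dz": 0.036},
    {"dx": -0.103, "dy": 0.086, "dz": 0.036},
    {"dx": -0.103, "dy": 0.086, "dz": 0.036},
    {"dx": -0.103, "dy": 0.086, "dz": 0.036},
    {"dx": -0.103, "dy": 0.086, "dz": 0.036},
  ],
)

```text
schema error: expected keys dx, dy, dz, spin
```

```bash
cat >> h.py <<'E'
np.set_printoptions(precision=4,suppress=True)
def comp(im,lo,hi,near=None,amin=20):
    m=cv2.inRange(cv2.cvtColor(im,cv2.COLOR_RGB2HSV),lo,hi); k,l,st,ce=cv2.connectedComponentsWithStats(m)
    return [(ce[i],st[i,4],np.argwhere(l==i)[:,::-1]) for i in range(1,k) if st[i,4]>=amin]
def rect(c,pts,z):
    w=np.array([onz(c,*p,z)[:2] for p in pts]).astype(np.float32)
    r=cv2.minAreaRect(w*1000); a=r[2] if r[1][0]>r[1][1] else r[2]+90
    return np.round(r[0],1),np.round(r[1],1),round(a,1)
def to(p,ang):  # target TCP, tool-y angle (deg)
    s=bot.observe(); R=s['tool_rot']; a=np.degrees(np.arctan2(R[1,1],R[0,1]))
    print('t',s['t'],'tcp',s['eef_pos'],'ya',a.round(2),'F',s['wrist_force'],'shift',(R.T@(np.array(p)-s['eef_pos'])).round(4),'spin',np.radians(a-ang).round(4))
E
python3 - <<'E'
from h import *
c=bot.get_calibration('wrist'); im=bot.capture('wrist'); save('w1',im)
for ce,a,p in comp(im,(18,100,70),(34,255,255),amin=100): print(ce,a,rect(c,p,.006))
for ce,a,p in comp(im,(0,0,0),(180,255,45),amin=100):
    if a<20000: print('blk',ce,a,rect(c,p,.036))
to((.516,-.31,.01),85)
E
```

```text
[379.53   257.7023] 1636 (array([ 513.9, -310.2]), array([149.3,  30.2]), 85.4)
blk [  0.8869 270.631 ] 168 (array([ 475.3, -787.4]), array([ 2.4, 87.4]), 158.1)
blk [392.4777 265.2409] 494 (array([ 506.1, -313.1]), array([32.1, 26.6]), 85.3)
blk [276.4903 297.2452] 155 (array([ 542. , -459.6]), array([53.6, 20.7]), 68.0)
blk [583.9348 304.9565] 230 (array([582.7, -73.3]), array([12.2, 38. ]), 158.5)
t 0.8667 tcp [ 0.4117 -0.3839  0.2048] ya 85.71 F [ 0.9403  1.4815 -1.907 ] shift [-0.0985  0.0808  0.1951] spin 0.0124
```

View pics/w1.png

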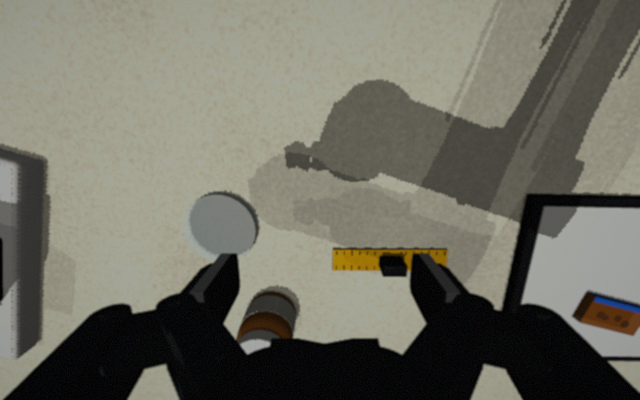

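The wrist view shows the bar at (380,258) and the block at the right edge. Bar ≈ (514,-310) mm, 85.4°. I'll move in above it.

>>> send_rows(
  plan=[
    {"dx": -0.025, "dy": 0.02, "dz": 0.02, "spin": 0.005},
    {"dx": -0.05, "dy": 0.041, "dz": 0.04, "spin": 0.005},
    {"dx": -0.075, "dy": 0.061, "dz": 0.06, "spin": 0.005},
    {"dx": -0.098, "dy": 0.08, "dz": 0.08, "spin": 0.005},
    {"dx": -0.098, "dy": 0.08, "dz": 0.1, "spin": 0.005},
    {"dx": -0.098, "dy": 0.08, "dz": 0.1, "spin": 0.005},
    {"dx": -0.098, "dy": 0.08, "dz": 0.1, "spin": 0.005},
    {"dx": -0.098, "dy": 0.08, "dz": 0.1, "spin": 0.005},
  ],
)

```text
t: 1.53
eef_pos: [0.5154, -0.312, 0.1066]
tool_rot: [[-0.997, 0.08, 0.001], [0.08, 0.997, 0.002], [-0.001, 0.002, -1.0]]
wrist_force: [0.3, -0.7, 0.1]
opening: 1.004
```

```bash
python3 - <<'E'
from h import *
c=bot.get_calibration('wrist'); im=bot.capture('wrist'); save('w2',im)
for ce,a,p in comp(im,(18,100,60),(34,255,255),amin=100): print(ce,a,rect(c,p,.006))
for z in (.034,.027):
  for ce,a,p in comp(im,(105,120,40),(130,255,255),amin=60): print('blue',ce,a,rect(c,p,z))
to((.515,-.31,.01),85.4)
E
```

```text
[325.7024 204.2289] 4801 (array([ 514.1, -310.7]), array([150.3,  31. ]), 85.3)
t 1.5833 tcp [ 0.5156 -0.3122  0.1071] ya 85.37 F [-0.4876  0.3182  0.559 ] shift [0.001  0.0019 0.0971] spin -0.0005
```

View pics/w2.png

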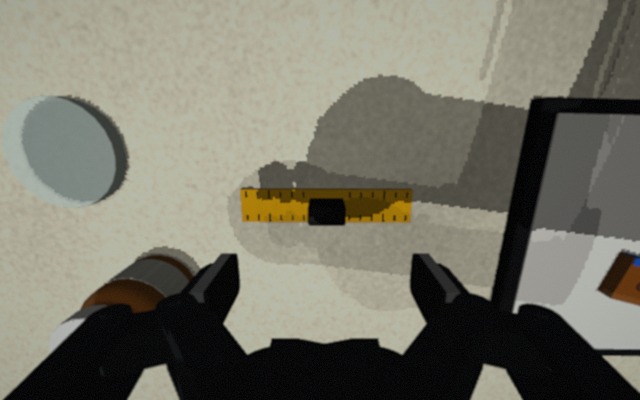

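The bar is at (326,204), at (514,-311) mm, and the jaws straddle the grip. I'll descend and pinch it.

>>> send_rows(
  plan=[
    {"dx": 0.001, "dy": 0.0015, "dz": 0.03, "spin": 0},
    {"dx": 0.001, "dy": 0.0015, "dz": 0.06, "spin": 0},
    {"dx": 0.001, "dy": 0.0015, "dz": 0.08, "spin": 0},
    {"dx": 0.001, "dy": 0.0015, "dz": 0.09, "spin": 0},
    {"dx": 0.001, "dy": 0.0015, "dz": 0.096, "spin": 0},
    {"dx": 0.001, "dy": 0.0015, "dz": 0.096, "spin": 0},
    {"dx": 0.001, "dy": 0.0015, "dz": 0.096, "spin": 0},
    {"dx": 0.001, "dy": 0.0015, "dz": 0.096, "spin": 0},
  ],
)

```text
t: 2.25
eef_pos: [0.5161, -0.311, 0.0133]
tool_rot: [[-0.997, 0.081, 0.005], [0.081, 0.997, 0.001], [-0.005, 0.001, -1.0]]
wrist_force: [0.7, -1.1, 0.2]
opening: 0.998
```

>>> send_rows(
  plan=[
    {"dx": 0, "dy": 0, "dz": 0, "spin": 0},
    {"dx": 0, "dy": 0, "dz": 0, "spin": 0},
    {"dx": 0, "dy": 0, "dz": 0, "spin": 0},
    {"dx": 0, "dy": 0, "dz": 0, "spin": 0},
    {"dx": 0, "dy": 0, "dz": 0, "spin": 0},
    {"dx": 0, "dy": 0, "dz": 0, "spin": 0},
    {"dx": 0, "dy": 0, "dz": 0, "spin": 0},
    {"dx": 0, "dy": 0, "dz": 0, "spin": 0},
  ],
  grip=0.015,
  newtons=50,
)

```text
t: 2.92
eef_pos: [0.5163, -0.311, 0.0137]
tool_rot: [[-0.997, 0.08, 0.006], [0.08, 0.997, 0.001], [-0.006, 0.001, -1.0]]
wrist_force: [0.8, 1.4, 2.9]
opening: 0.336
```

>>> send_rows(
  plan=[
    {"dx": 0, "dy": 0, "dz": -0.02, "spin": 0},
    {"dx": 0, "dy": 0, "dz": -0.04, "spin": 0},
    {"dx": 0, "dy": 0, "dz": -0.06, "spin": 0},
    {"dx": 0, "dy": 0, "dz": -0.08, "spin": 0},
    {"dx": 0, "dy": 0, "dz": -0.09, "spin": 0},
    {"dx": 0, "dy": 0, "dz": -0.09, "spin": 0},
    {"dx": 0, "dy": 0, "dz": -0.09, "spin": 0},
    {"dx": 0, "dy": 0, "dz": -0.09, "spin": 0},
  ],
)

```text
t: 3.58
eef_pos: [0.515, -0.3106, 0.1015]
tool_rot: [[-0.997, 0.081, 0.003], [0.081, 0.997, 0.002], [-0.003, 0.002, -1.0]]
wrist_force: [0.3, 0.1, -2.5]
opening: 0.336
```

```bash
python3 - <<'E'
from h import *
to((.577,-.016,.10),69)
E
```

```text
t 3.5833 tcp [ 0.515  -0.3106  0.1015] ya 85.38 F [ 0.2872  0.15   -2.5494] shift [-0.0381  0.2986  0.0024] spin 0.2858
```

Gripped (opening 0.336 ≈ 29 mm). I'll lift and place the wrist camera right above the block to measure its blue face.

```bash
python3 - <<'E'
from h import *
to((.655,-.05,.22),69)
E
```

```text
t 3.5833 tcp [ 0.515  -0.3106  0.1015] ya 85.38 F [ 0.2872  0.15   -2.5494] shift [-0.1189  0.2713 -0.1174] spin 0.2858
```

>>> send_rows(
  plan=[
    {"dx": 0, "dy": 0.015, "dz": -0.03, "spin": 0},
    {"dx": -0.01, "dy": 0.035, "dz": -0.06, "spin": 0.03},
    {"dx": -0.025, "dy": 0.065, "dz": -0.08, "spin": 0.08},
    {"dx": -0.04, "dy": 0.095, "dz": -0.1, "spin": 0.13},
    {"dx": -0.055, "dy": 0.13, "dz": -0.11, "spin": 0.18},
    {"dx": -0.07, "dy": 0.165, "dz": -0.117, "spin": 0.23},
    {"dx": -0.085, "dy": 0.2, "dz": -0.117, "spin": 0.28},
    {"dx": -0.102, "dy": 0.235, "dz": -0.117, "spin": 0.286},
  ],
)

```text
t: 4.25
eef_pos: [0.6355, -0.0829, 0.2184]
tool_rot: [[-0.933, 0.361, 0.002], [0.361, 0.933, 0.003], [-0.001, 0.003, -1.0]]
wrist_force: [0.7, -1.3, -2.3]
opening: 0.339
```

```bash
python3 - <<'E'
from h import *
to((.655,-.05,.22),69)
E
```

```text
t 4.25 tcp [ 0.6355 -0.0829  0.2184] ya 68.84 F [ 0.6719 -1.2648 -2.3396] shift [-0.0063  0.0377 -0.0015] spin -0.0029
```

>>> send_rows(
  plan=[
    {"dx": -0.006, "dy": 0.02, "dz": 0, "spin": 0},
    {"dx": -0.006, "dy": 0.037, "dz": 0, "spin": 0},
    {"dx": -0.006, "dy": 0.037, "dz": 0, "spin": 0},
    {"dx": -0.006, "dy": 0.037, "dz": 0, "spin": 0},
    {"dx": -0.006, "dy": 0.037, "dz": 0, "spin": 0},
    {"dx": -0.006, "dy": 0.037, "dz": 0, "spin": 0},
    {"dx": -0.006, "dy": 0.037, "dz": 0, "spin": 0},
    {"dx": -0.006, "dy": 0.037, "dz": 0, "spin": 0},
  ],
)

```text
t: 4.92
eef_pos: [0.6542, -0.0514, 0.2188]
tool_rot: [[-0.932, 0.362, 0.002], [0.362, 0.932, 0.003], [-0.001, 0.003, -1.0]]
wrist_force: [-0.9, 1.2, -1.5]
opening: 0.338
```

```bash
python3 - <<'E'
from h import *
s=bot.observe(); c=bot.get_calibration('wrist'); im=bot.capture('wrist'); save('w3',im)
print(s['eef_pos'],s['joint_velocities'])
for nm,lo,hi,z in (('blue',(105,100,40),(130,255,255),.034),('amber',(3,90,40),(17,255,200),.034),('yel',(18,100,60),(34,255,255),s['eef_pos'][2]-.0137+.006)):
  for ce,a,p in comp(im,lo,hi,amin=60): print(nm,ce,a,rect(c,p,z))
hs=cv2.cvtColor(im,cv2.COLOR_RGB2HSV)
m=cv2.inRange(hs,(105,100,40),(130,255,255))|cv2.inRange(hs,(3,90,40),(17,255,200))
k,l,st,ce=cv2.connectedComponentsWithStats(m); i=1+np.argmax(st[1:,4]); print('both',rect(c,np.argwhere(l==i)[:,::-1],.034))
E
```

```text
[ 0.6542 -0.0514  0.2188] [ 0.0051  0.0017  0.0024 -0.0004 -0.0008 -0.001 ]
blue [625.5    104.7006] 648 (array([688.6, 285.1]), array([31.1, 27.1]), 83.9)
blue [326.2263 121.4553] 358 (array([587.5, -22.6]), array([78.8,  5.4]), 70.4)
blue [635.7726 348.9657] 554 (array([1046.8,  265.9]), array([ 14.4, 153.2]), 175.9)
amber [327.7188 140.4191] 2169 (array([606.8, -29.4]), array([79.3, 33.7]), 70.3)
amber [ 16.4348 228.3804] 92 (array([ 565.3, -419.5]), array([33.4, 10.9]), 34.2)
yel [323.3124 243.9497] 9548 (array([652. , -51.1]), array([150.9,  32. ]), 68.6)
both (array([606.8, -29.4]), array([79.3, 33.7]), 70.3)
```

View pics/w3.png

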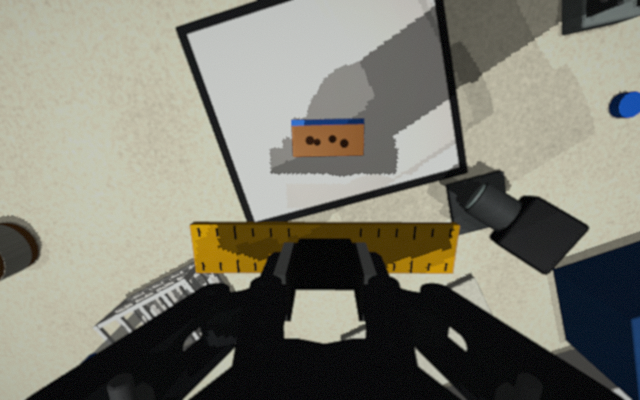

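The wrist view shows the block at (328,138) with the blue stripe on top, at row 121, and the bar held level. Block centre ≈ (604,-28) mm, 70.3°. The bar sits -2.2 mm across from the TCP. I'll go to an 8 mm stand-off over the plate.

```bash
python3 - <<'E'
from h import *
to((.5656,-.0141,.037),70.4)
E
```

```text
t 4.9667 tcp [ 0.6543 -0.0513  0.2188] ya 68.78 F [-0.1551 -0.1342 -1.7171] shift [0.0964 0.0019 0.1817] spin -0.0283
```

>>> send_rows(
  plan=[
    {"dx": 0.03, "dy": 0.001, "dz": 0.01, "spin": -0.01},
    {"dx": 0.06, "dy": 0.001, "dz": 0.03, "spin": -0.02},
    {"dx": 0.085, "dy": 0.002, "dz": 0.05, "spin": -0.028},
    {"dx": 0.0965, "dy": 0.002, "dz": 0.08, "spin": -0.028},
    {"dx": 0.0965, "dy": 0.002, "dz": 0.11, "spin": -0.028},
    {"dx": 0.0965, "dy": 0.002, "dz": 0.135, "spin": -0.028},
    {"dx": 0.0965, "dy": 0.002, "dz": 0.155, "spin": -0.028},
    {"dx": 0.0965, "dy": 0.002, "dz": 0.165, "spin": -0.028},
  ],
)

```text
t: 5.63
eef_pos: [0.5637, -0.0144, 0.0507]
tool_rot: [[-0.942, 0.336, -0.001], [0.336, 0.942, 0.002], [0.002, 0.002, -1.0]]
wrist_force: [0.1, 0.3, -2.5]
opening: 0.337
```

```bash
python3 - <<'E'
from h import *
to((.5656,-.0141,.037),70.4)
E
```

```text
t 5.6333 tcp [ 0.5637 -0.0144  0.0507] ya 70.36 F [ 0.0696  0.2535 -2.5436] shift [-0.0017  0.0009  0.0137] spin -0.0008
```

>>> send_rows(
  plan=[
    {"dx": -0.0005, "dy": 0.001, "dz": 0.006, "spin": 0},
    {"dx": -0.0005, "dy": 0.001, "dz": 0.01, "spin": 0},
    {"dx": -0.0005, "dy": 0.001, "dz": 0.013, "spin": 0},
    {"dx": -0.0005, "dy": 0.001, "dz": 0.015, "spin": 0},
    {"dx": -0.0005, "dy": 0.001, "dz": 0.016, "spin": 0},
    {"dx": -0.0005, "dy": 0.001, "dz": 0.017, "spin": 0},
    {"dx": -0.0005, "dy": 0.001, "dz": 0.017, "spin": 0},
    {"dx": -0.0005, "dy": 0.001, "dz": 0.017, "spin": 0},
  ],
)

```text
t: 6.3
eef_pos: [0.5648, -0.0136, 0.0341]
tool_rot: [[-0.942, 0.336, -0.001], [0.336, 0.942, 0.003], [0.001, 0.002, -1.0]]
wrist_force: [-0.1, -0.9, -1.1]
opening: 0.341
```

```bash
python3 - <<'E'
from h import *
to((.5731,-.0168,.0335),70.4)
S=bot.capture('side'); c=bot.get_calibration('side'); save('s1',S)
u,v=proj(c,(.58,-.02,.03)).astype(int); save('s1c',cv2.resize(S[v-40:v+40,u-60:u+60],None,fx=6,fy=6,interpolation=cv2.INTER_CUBIC))
E
```

```text
t 6.3 tcp [ 0.5648 -0.0136  0.0341] ya 70.36 F [-0.086  -0.93   -1.0731] shift [-0.009  -0.0003  0.0006] spin -0.0008
```

Touching the plate. I'll slide towards the face slowly and watch the force.

>>> send_rows(
  plan=[
    {"dx": -0.002, "dy": 0, "dz": 0.0003, "spin": 0},
    {"dx": -0.004, "dy": 0, "dz": 0.0003, "spin": 0},
    {"dx": -0.006, "dy": 0, "dz": 0.0003, "spin": 0},
    {"dx": -0.007, "dy": 0, "dz": 0.0003, "spin": 0},
    {"dx": -0.008, "dy": 0, "dz": 0.0003, "spin": 0},
    {"dx": -0.009, "dy": 0, "dz": 0.0003, "spin": 0},
    {"dx": -0.0095, "dy": 0, "dz": 0.0003, "spin": 0},
    {"dx": -0.0095, "dy": 0, "dz": 0.0003, "spin": 0},
  ],
)

```text
t: 7.02
eef_pos: [0.5727, -0.0165, 0.0339]
tool_rot: [[-0.942, 0.336, -0.003], [0.336, 0.942, 0.003], [0.004, 0.002, -1.0]]
wrist_force: [-5.1, 2.8, 3.0]
opening: 0.338
```

```bash
python3 - <<'E'
from h import *
to((.5731,-.0168,.0335),70.4)
E
```

```text
t 7.0167 tcp [ 0.5727 -0.0165  0.0339] ya 70.35 F [-5.0783  2.8463  3.0408] shift [-0.0004 -0.0001  0.0003] spin -0.0008
```

Contact at the predicted spot (5.8 N). I'll press a bit more, then release.

>>> send_rows(
  plan=[
    {"dx": -0.001, "dy": 0, "dz": 0, "spin": 0},
    {"dx": -0.002, "dy": 0, "dz": 0, "spin": 0},
    {"dx": -0.003, "dy": 0, "dz": 0, "spin": 0},
    {"dx": -0.003, "dy": 0, "dz": 0, "spin": 0},
    {"dx": -0.003, "dy": 0, "dz": 0, "spin": 0},
    {"dx": -0.002, "dy": 0, "dz": 0, "spin": 0},
    {"dx": -0.0015, "dy": 0, "dz": 0, "spin": 0},
    {"dx": -0.0015, "dy": 0, "dz": 0, "spin": 0},
  ],
)

```text
t: 7.68
eef_pos: [0.5728, -0.0165, 0.0339]
tool_rot: [[-0.942, 0.336, -0.006], [0.336, 0.942, 0.004], [0.007, 0.001, -1.0]]
wrist_force: [-7.0, 3.1, 3.4]
opening: 0.341
```

>>> send_rows(
  plan=[
    {"dx": 0, "dy": 0, "dz": 0, "spin": 0},
    {"dx": 0, "dy": 0, "dz": 0, "spin": 0},
    {"dx": 0, "dy": 0, "dz": 0, "spin": 0},
    {"dx": 0, "dy": 0, "dz": 0, "spin": 0},
    {"dx": 0, "dy": 0, "dz": 0, "spin": 0},
    {"dx": 0, "dy": 0, "dz": 0, "spin": 0},
    {"dx": 0, "dy": 0, "dz": 0, "spin": 0},
    {"dx": 0, "dy": 0, "dz": 0, "spin": 0},
  ],
  grip=0.06,
)

```text
t: 8.35
eef_pos: [0.5729, -0.0166, 0.0339]
tool_rot: [[-0.942, 0.336, -0.006], [0.336, 0.942, 0.003], [0.007, 0.001, -1.0]]
wrist_force: [0.1, -0.5, 0.3]
opening: 0.705
```

>>> send_rows(
  plan=[
    {"dx": 0, "dy": 0, "dz": -0.01, "spin": 0},
    {"dx": 0, "dy": 0, "dz": -0.025, "spin": 0},
    {"dx": 0, "dy": 0, "dz": -0.05, "spin": 0},
    {"dx": 0, "dy": 0, "dz": -0.08, "spin": 0},
    {"dx": -0.02, "dy": 0, "dz": -0.11, "spin": 0},
    {"dx": -0.04, "dy": 0, "dz": -0.13, "spin": 0},
    {"dx": -0.07, "dy": 0, "dz": -0.14, "spin": 0},
    {"dx": -0.07, "dy": 0, "dz": -0.14, "spin": 0},
  ],
)

```text
t: 9.02
eef_pos: [0.6432, -0.0421, 0.1757]
tool_rot: [[-0.941, 0.337, -0.003], [0.337, 0.941, 0.002], [0.003, 0.001, -1.0]]
wrist_force: [-1.1, -0.2, -2.4]
opening: 0.707
```

```bash
python3 - <<'E'
from h import *
s=bot.observe(); c=bot.get_calibration('wrist'); im=bot.capture('wrist'); save('w4',im)
print(s['eef_pos'],s['joint_velocities'])
for nm,lo,hi,z in (('blue',(105,100,40),(130,255,255),.034),('amber',(3,90,40),(17,255,200),.034),('yel',(18,100,60),(34,255,255),.026)):
  for ce,a,p in comp(im,lo,hi,amin=60): print(nm,ce,a,rect(c,p,z))
u,v=proj(c,(.585,-.02,.03)).astype(int); u=np.clip(u,130,510);v=np.clip(v,80,320)
save('w4c',cv2.resize(im[v-80:v+80,u-130:u+130],None,fx=3,fy=3,interpolation=cv2.INTER_CUBIC))
E
```

```text
[ 0.6432 -0.0421  0.1757] [ 0.0256 -0.05   -0.1253 -0.0369  0.0147 -0.0375]
blue [324.2637 136.4909] 493 (array([587.1, -22.3]), array([78.2,  5.6]), 70.2)
amber [325.094  157.7337] 2659 (array([607.1, -29.4]), array([79.7, 33.1]), 70.2)
yel [323.9896 116.9335] 4135 (array([570.5, -16.4]), array([149.7,  29.2]), 69.8)
```

View pics/w4c.png

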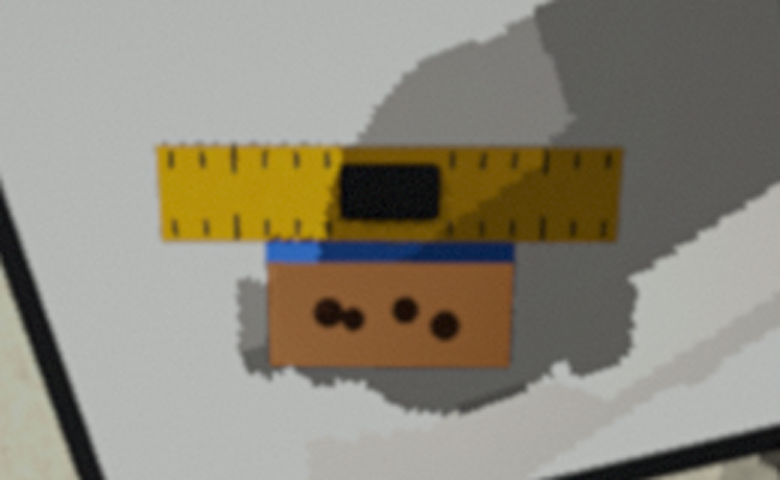

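The bar lies square on, with at most 0.4° of difference measured (about 0.5 mm over the face). I'll close the fingers and nudge the grip from the robot's side, so the freed bar seats itself.

```bash
python3 - <<'E'
from h import *
to((.535,-.004,.03),70.2)
E
```

```text
t 9.0667 tcp [ 0.6413 -0.0413  0.174 ] ya 70.27 F [-0.9848  0.4219 -0.8962] shift [ 0.1118 -0.0009  0.1447] spin 0.0012
```

>>> send_rows(
  plan=[
    {"dx": 0.03, "dy": -0.001, "dz": 0, "spin": 0},
    {"dx": 0.06, "dy": -0.001, "dz": 0.01, "spin": 0},
    {"dx": 0.09, "dy": -0.001, "dz": 0.03, "spin": 0},
    {"dx": 0.112, "dy": -0.001, "dz": 0.045, "spin": 0},
    {"dx": 0.112, "dy": -0.001, "dz": 0.065, "spin": 0},
    {"dx": 0.112, "dy": -0.001, "dz": 0.09, "spin": 0},
    {"dx": 0.112, "dy": -0.001, "dz": 0.11, "spin": 0},
    {"dx": 0.112, "dy": -0.001, "dz": 0.12, "spin": 0},
  ],
  grip=0.0,
  newtons=30,
)

```text
t: 9.73
eef_pos: [0.5328, -0.004, 0.0521]
tool_rot: [[-0.941, 0.337, -0.009], [0.337, 0.941, 0.003], [0.009, 0.0, -1.0]]
wrist_force: [-1.3, -0.5, -1.6]
opening: -0.001
```

```bash
python3 - <<'E'
from h import *
to((.535,-.004,.03),70.2); print(bot.observe()['opening'])
E
```

```text
t 9.7333 tcp [ 0.5328 -0.004   0.0521] ya 70.28 F [-1.2982 -0.4502 -1.5667] shift [-0.0023  0.0008  0.0221] spin 0.0014
-0.0012531798627756113
```

>>> send_rows(
  plan=[
    {"dx": -0.002, "dy": 0.001, "dz": 0.01, "spin": 0},
    {"dx": -0.002, "dy": 0.001, "dz": 0.017, "spin": 0},
    {"dx": -0.002, "dy": 0.001, "dz": 0.02, "spin": 0},
    {"dx": -0.004, "dy": 0.001, "dz": 0.02, "spin": 0},
    {"dx": -0.007, "dy": 0.001, "dz": 0.02, "spin": 0},
    {"dx": -0.01, "dy": 0.001, "dz": 0.02, "spin": 0},
    {"dx": -0.012, "dy": 0.001, "dz": 0.02, "spin": 0},
    {"dx": -0.014, "dy": 0.001, "dz": 0.02, "spin": 0},
  ],
)

```text
t: 10.4
eef_pos: [0.5468, -0.0079, 0.0325]
tool_rot: [[-0.941, 0.338, -0.008], [0.338, 0.941, 0.003], [0.009, 0.0, -1.0]]
wrist_force: [0.2, 0.6, -0.4]
opening: 0.001
```

>>> send_rows(
  plan=[
    {"dx": -0.001, "dy": 0, "dz": 0, "spin": 0},
    {"dx": -0.002, "dy": 0, "dz": 0, "spin": 0},
    {"dx": -0.003, "dy": 0, "dz": 0, "spin": 0},
    {"dx": -0.004, "dy": 0, "dz": 0, "spin": 0},
    {"dx": -0.005, "dy": 0, "dz": 0, "spin": 0},
    {"dx": -0.006, "dy": 0, "dz": 0, "spin": 0},
    {"dx": -0.006, "dy": 0, "dz": 0, "spin": 0},
    {"dx": -0.006, "dy": 0, "dz": 0, "spin": 0},
  ],
)

```text
t: 11.07
eef_pos: [0.5524, -0.0099, 0.0325]
tool_rot: [[-0.941, 0.338, -0.008], [0.338, 0.941, 0.003], [0.009, 0.0, -1.0]]
wrist_force: [0.2, -1.0, -0.4]
opening: 0.0
```

>>> send_rows(
  plan=[
    {"dx": -0.0005, "dy": 0, "dz": 0, "spin": 0},
    {"dx": -0.001, "dy": 0, "dz": 0, "spin": 0},
    {"dx": -0.0015, "dy": 0, "dz": 0, "spin": 0},
    {"dx": -0.002, "dy": 0, "dz": 0, "spin": 0},
    {"dx": -0.0025, "dy": 0, "dz": 0, "spin": 0},
    {"dx": -0.003, "dy": 0, "dz": 0, "spin": 0},
    {"dx": -0.003, "dy": 0, "dz": 0, "spin": 0},
    {"dx": -0.003, "dy": 0, "dz": 0, "spin": 0},
  ],
)

```text
t: 11.73
eef_pos: [0.5536, -0.0104, 0.0327]
tool_rot: [[-0.941, 0.337, -0.012], [0.337, 0.941, 0.004], [0.012, -0.0, -1.0]]
wrist_force: [-11.7, 4.9, 8.6]
opening: -0.003
```

Seated firmly with an 11.7 N push at the centre. I'll back away and rise, and meanwhile measure the release axis.

>>> send_rows(
  plan=[
    {"dx": 0.003, "dy": 0, "dz": 0, "spin": 0},
    {"dx": 0.008, "dy": 0, "dz": 0, "spin": 0},
    {"dx": 0.014, "dy": 0, "dz": -0.01, "spin": 0},
    {"dx": 0.014, "dy": 0.01, "dz": -0.04, "spin": 0},
    {"dx": 0.014, "dy": 0.02, "dz": -0.07, "spin": 0},
    {"dx": 0.014, "dy": 0.03, "dz": -0.1, "spin": 0},
    {"dx": 0.014, "dy": 0.05, "dz": -0.13, "spin": 0},
    {"dx": 0.014, "dy": 0.07, "dz": -0.14, "spin": 0},
  ],
)

```text
t: 12.4
eef_pos: [0.5674, 0.06, 0.1798]
tool_rot: [[-0.941, 0.338, -0.003], [0.338, 0.941, 0.005], [0.004, 0.004, -1.0]]
wrist_force: [0.3, 0.4, 1.6]
opening: 0.002
```

```bash
python3 - <<'E'
from h import *
S=np.load('pics/scene0.npy');c=bot.get_calibration('scene')
d=bot.get_calibration('side')
h=onz(c,405+105/5,225+198/5,.055); h2=onz(d,222+(475-390)/5,260+80/5,.055); p=onz(c,445.1,240.8,.082); p2=onz(d,252,286,.082)
# triangulate pad
o1,r1=ray(c,445.1,240.8);o2,r2=ray(d,252,286)
t=np.linalg.lstsq(np.stack([r1,-r2],1),o2-o1,rcond=None)[0]; print('tri',o1+t[0]*r1,o2+t[1]*r2)
print(h,h2,p,p2,np.degrees(np.arctan2(*(p-h)[1::-1])),np.degrees(np.arctan2(*(p2-h2)[1::-1])))
q=(p+p2)/2; to((q[0]+.06,q[1]-.01,.2),90)
E
```

```text
tri [0.5039 0.2999 0.0804] [0.5039 0.3004 0.0802]
[0.5835 0.2869 0.055 ] [0.5722 0.2902 0.055 ] [0.5059 0.3004 0.082 ] [0.503 0.301 0.082] 170.149149596754 171.12172597363886
t 12.4 tcp [0.5674 0.06   0.1798] ya 70.24 F [0.2584 0.3953 1.5723] shift [ 0.0809  0.2162 -0.019 ] spin -0.3448
```

Pad at (504,300) mm, paddle pointing along about 170°. I'll move just past it so the wrist camera sees both the pad and the fin.

>>> send_rows(
  plan=[
    {"dx": 0.014, "dy": 0.032, "dz": -0.01, "spin": -0.05},
    {"dx": 0.028, "dy": 0.064, "dz": -0.01, "spin": -0.1},
    {"dx": 0.042, "dy": 0.096, "dz": -0.01, "spin": -0.15},
    {"dx": 0.056, "dy": 0.13, "dz": -0.01, "spin": -0.18},
    {"dx": 0.07, "dy": 0.162, "dz": -0.01, "spin": -0.18},
    {"dx": 0.084, "dy": 0.194, "dz": -0.01, "spin": -0.18},
    {"dx": 0.092, "dy": 0.213, "dz": -0.01, "spin": -0.18},
    {"dx": 0.092, "dy": 0.213, "dz": -0.01, "spin": -0.18},
  ],
)

```text
t: 13.07
eef_pos: [0.5518, 0.2951, 0.1909]
tool_rot: [[-0.987, 0.16, -0.003], [0.16, 0.987, 0.005], [0.004, 0.005, -1.0]]
wrist_force: [1.2, -1.6, 0.0]
opening: -0.004
```

```bash
python3 - <<'E'
from h import *
s=bot.observe(); print(s['joint_velocities'],s['joint_positions']); bot.capture('scene'); c=bot.get_calibration('wrist'); im=bot.capture('wrist'); save('w5',im)
for ce,a,p in comp(im,(3,140,90),(17,255,255),amin=100): print('or',ce,a,onz(c,*ce,.082),rect(c,p,.082))
to((.504,.300,.095),80.5)
E
```

```text
[-0.0487 -0.0278 -0.0284  0.0092 -0.0109  0.0415] [ 0.8072  0.1075  0.0846 -0.0059 -1.546  -2.539 ]
or [ 60.2761 281.6769] 1235 [0.5871 0.0244 0.082 ] (array([587.2,  24.1]), array([65.3, 24.8]), 69.6)
t 13.1667 tcp [0.5525 0.2922 0.1913] ya 80.64 F [-0.0204 -0.9293  0.6391] shift [ 0.0488 -0.0006  0.0965] spin 0.0025
```

View pics/w5.png

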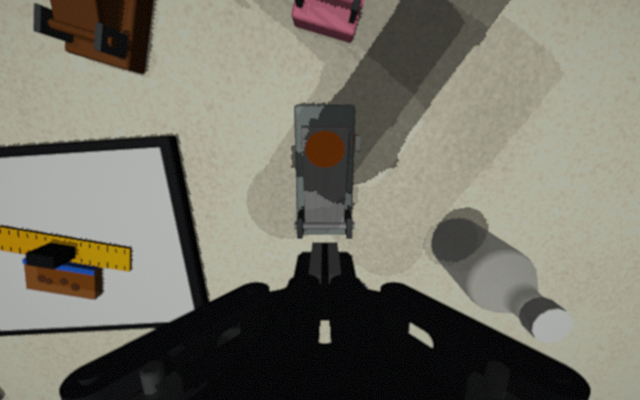

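The wrist view shows the pad at (325,149) on the grey release, aligned with the tool. The bar is still flush at the left. I'll refine the pad position.

```bash
python3 - <<'E'
from h import *
im=cv2.cvtColor(cv2.imread('pics/w5.png'),cv2.COLOR_BGR2RGB); c=bot.get_calibration('wrist')
for ce,a,p in comp(im,(3,140,40),(17,255,255),amin=100):
  if 280<ce[0]<370: print(ce,a,onz(c,*ce,.082),rect(c,p,.082)); q=onz(c,*ce,.082)
for uv in ((302,228),(350,228),(299,106),(355,105)): print(uv,onz(c,*uv,.055 if uv[1]>200 else .03))
to((q[0],q[1],.095),80.5)
E
```

```text
[324.4467 148.7727] 1135 [0.5031 0.3003 0.082 ] (array([503.3, 300.1]), array([31.6, 32.2]), 125.8)
(302, 228) [0.5806 0.2642 0.055 ]
(350, 228) [0.5887 0.313  0.055 ]
(299, 106) [0.4613 0.2816 0.03  ]
(355, 105) [0.4694 0.3371 0.03  ]
t 13.1667 tcp [0.5525 0.2922 0.1913] ya 80.64 F [-0.0204 -0.9293  0.6391] shift [ 0.0497 -0.0005  0.0965] spin 0.0025
```

>>> send_rows(
  plan=[
    {"dx": 0.018, "dy": 0, "dz": 0, "spin": 0},
    {"dx": 0.036, "dy": 0, "dz": 0.01, "spin": 0},
    {"dx": 0.0515, "dy": 0, "dz": 0.03, "spin": 0},
    {"dx": 0.0515, "dy": 0, "dz": 0.055, "spin": 0},
    {"dx": 0.0515, "dy": 0, "dz": 0.075, "spin": 0},
    {"dx": 0.0515, "dy": 0, "dz": 0.088, "spin": 0},
    {"dx": 0.0515, "dy": 0, "dz": 0.095, "spin": 0},
    {"dx": 0.0515, "dy": 0, "dz": 0.095, "spin": 0},
  ],
)

```text
t: 13.83
eef_pos: [0.5012, 0.3, 0.0954]
tool_rot: [[-0.987, 0.163, -0.004], [0.163, 0.987, 0.003], [0.004, 0.003, -1.0]]
wrist_force: [0.1, -0.1, -0.5]
opening: 0.0
```

```bash
python3 - <<'E'
from h import *
to((.501,.3005,.07),80.5)
E
```

```text
t 13.8333 tcp [0.5012 0.3    0.0954] ya 80.59 F [ 0.1154 -0.0577 -0.4944] shift [0.0002 0.0004 0.0254] spin 0.0016
```

>>> send_rows(
  plan=[
    {"dx": 0, "dy": 0, "dz": 0.003, "spin": 0},
    {"dx": 0, "dy": 0, "dz": 0.006, "spin": 0},
    {"dx": 0, "dy": 0, "dz": 0.009, "spin": 0},
    {"dx": 0, "dy": 0, "dz": 0.012, "spin": 0},
    {"dx": 0, "dy": 0, "dz": 0.015, "spin": 0},
    {"dx": 0, "dy": 0, "dz": 0.017, "spin": 0},
    {"dx": 0, "dy": 0, "dz": 0.019, "spin": 0},
    {"dx": 0, "dy": 0, "dz": 0.019, "spin": 0},
  ],
)

```text
t: 14.5
eef_pos: [0.5012, 0.3004, 0.0766]
tool_rot: [[-0.987, 0.163, -0.003], [0.163, 0.987, 0.004], [0.004, 0.003, -1.0]]
wrist_force: [-0.8, 1.8, 4.4]
opening: -0.002
```

>>> send_rows(
  plan=[
    {"dx": 0, "dy": 0, "dz": 0.001, "spin": 0},
    {"dx": 0, "dy": 0, "dz": 0.002, "spin": 0},
    {"dx": 0, "dy": 0, "dz": 0.003, "spin": 0},
    {"dx": 0, "dy": 0, "dz": 0.004, "spin": 0},
    {"dx": 0, "dy": 0, "dz": 0.005, "spin": 0},
    {"dx": 0, "dy": 0, "dz": 0.005, "spin": 0},
    {"dx": 0, "dy": 0, "dz": 0.005, "spin": 0},
    {"dx": 0, "dy": 0, "dz": 0.005, "spin": 0},
  ],
)

```text
t: 15.17
eef_pos: [0.5012, 0.3005, 0.072]
tool_rot: [[-0.987, 0.163, -0.003], [0.163, 0.987, 0.004], [0.004, 0.004, -1.0]]
wrist_force: [-3.0, 0.5, 5.5]
opening: -0.004
```

```bash
python3 - <<'E'
from h import *
S=bot.capture('scene');D=bot.capture('side')
def crop(im,u,v,w,h,k=5): return cv2.resize(im[v:v+h,u:u+w],(w*k,h*k),interpolation=cv2.INTER_CUBIC)
save('p1',np.vstack([np.hstack([crop(S,405,225,78,60),crop(D,222,260,78,60)]),np.hstack([crop(S,285,205,78,58),crop(D,275,190,78,58)])]))
print(np.mean([bot.observe()['wrist_force'] for _ in range(3)],0))
c=bot.get_calibration('scene')
# predicted pixel of paddle free-end centre (r=104) for some angles
a=np.radians(170.5+0);u=np.array([np.cos(a),np.sin(a)])
pad0=np.array([.5035,.3003]);h=pad0-u*.085*np.cos(.36)
for th in (.36,.22,.18,.14,.1):
  for off in (-.02,.02):
    p=np.r_[h+u*.104*np.cos(th)+off*np.array([-u[1],u[0]]),.052-.003+.104*np.sin(th)]; print(th,off,proj(c,p), (proj(c,p)-[405,225])*5)
E
```

```text
[-1.5175  0.4421  5.041 ]
0.36 -0.02 [456.3127 239.3117] [256.5637  71.5585]
0.36 0.02 [442.5468 232.4067] [187.7342  37.0337]
0.22 -0.02 [456.2329 242.8058] [256.1645  89.0291]
0.22 0.02 [442.5992 235.9037] [187.9962  54.5187]
0.18 -0.02 [456.1304 243.8887] [255.6518  94.4434]
0.18 0.02 [442.5334 236.9849] [187.6671  59.9246]
0.14 -0.02 [455.9931 245.0058] [254.9653 100.0292]
0.14 0.02 [442.4323 238.0994] [187.1615  65.4968]
0.1 -0.02 [455.8214 246.1555] [254.1071 105.7777]
0.1 0.02 [442.2962 239.2453] [186.4811  71.2264]
```

View pics/p1.png

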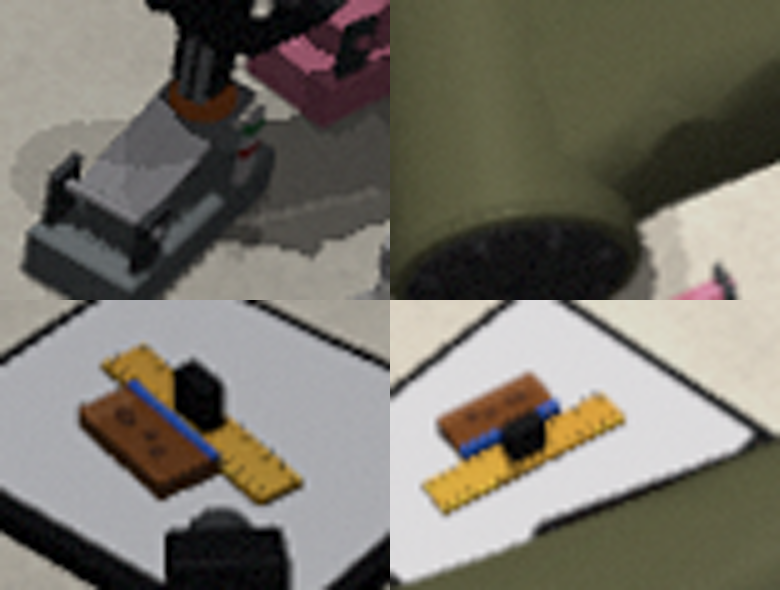

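Lower crops: the bar is flush along the blue face from both views. Top left: the paddle is pressed, with its corner at (257,92), so travel is ≈ 0.15 rad. That agrees with the TCP height geometry. I need about 3 mm more.

>>> send_rows(
  plan=[
    {"dx": 0, "dy": 0, "dz": 0.001, "spin": 0},
    {"dx": 0, "dy": 0, "dz": 0.002, "spin": 0},
    {"dx": 0, "dy": 0, "dz": 0.003, "spin": 0},
    {"dx": 0, "dy": 0, "dz": 0.003, "spin": 0},
    {"dx": 0, "dy": 0, "dz": 0.0032, "spin": 0},
    {"dx": 0, "dy": 0, "dz": 0.0032, "spin": 0},
    {"dx": 0, "dy": 0, "dz": 0.0032, "spin": 0},
    {"dx": 0, "dy": 0, "dz": 0.0032, "spin": 0},
  ],
)

```text
t: 15.93
eef_pos: [0.5011, 0.3006, 0.0693]
tool_rot: [[-0.987, 0.163, -0.003], [0.163, 0.987, 0.004], [0.004, 0.004, -1.0]]
wrist_force: [-3.2, -0.6, 5.4]
opening: 0.001
```

```bash
python3 - <<'E'
from h import *
S=bot.capture('scene'); W=bot.capture('wrist')
print(bot.observe()['eef_pos'],bot.observe()['wrist_force'])
save('p2',np.hstack([cv2.resize(S[220:285,415:475],(600,600)[:1]+(600,) if 0 else (540,585),interpolation=cv2.INTER_CUBIC)]))
E
```

```text
[0.5011 0.3006 0.0693] [-3.5207  0.1186  5.6885]
```

View pics/p2.png

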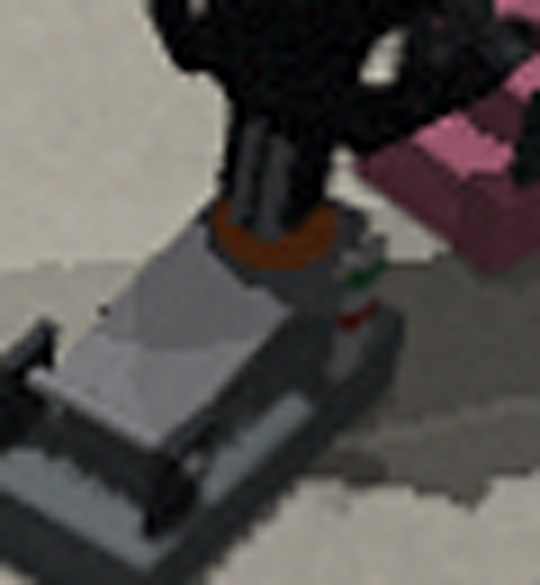

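The pad's near edge is at (270,268) in the crop, and the green mark is beside the pad. One numerical check of the pad's near edge against predicted angles.

```bash
python3 - <<'E'
from h import *
c=bot.get_calibration('scene'); S0=np.load('pics/scene0.npy'); S=bot.capture('scene')
a=np.radians(170.5);u=np.array([np.cos(a),np.sin(a)]);n=np.array([-u[1],u[0]]);h=np.array([.5035,.3003])-u*.085*np.cos(.36)
def rim(th): return np.array([proj(c,np.r_[h+u*(.085+.017*np.cos(k))*np.cos(th)+n*.017*np.sin(k),.052+(.085+.017*np.cos(k))*np.sin(th)]) for k in np.linspace(0,6.28,60)])
for nm,im in (('rest',S0),('now',S)):
    o=[p for ce,A,p in comp(im,(3,120,40),(17,255,255),amin=15) if 425<ce[0]<465 and 225<ce[1]<270]; p=np.vstack(o)
    print(nm,'left',p[:,0].min(),'right',p[:,0].max(),'bottom',p[:,1].max(),[(x,p[p[:,0]==x,1].max()) for x in (442,445,448)])
for th in (.36,.22,.2,.18,.16,.14):
    r=rim(th); print(th,r[:,0].min().round(1),r[:,0].max().round(1),r[:,1].max().round(1))
print(bot.observe()['eef_pos'],bot.observe()['wrist_force'])
E
```

```text
rest left 439 right 451 bottom 246 [(442, np.int64(245)), (445, np.int64(246)), (448, np.int64(245))]
now left 439 right 451 bottom 249 [(442, np.int64(248)), (445, np.int64(249)), (448, np.int64(249))]
0.36 438.5 452.4 246.0
0.22 438.6 452.3 248.4
0.2 438.5 452.3 248.8
0.18 438.5 452.3 249.1
0.16 438.5 452.2 249.5
0.14 438.4 452.1 249.9
[0.5011 0.3006 0.0694] [-3.1993 -0.8181  5.8152]
```

All three measures (TCP height, force, pad edge) agree with half-way. I'll hand in now.

```bash
python3 -c "
from bench import bot
print(bot.hand_in()); s=bot.observe(); print(s['t'],s['eef_pos'],s['wrist_force'])"
```

```text
the job is handed in; nothing more can be done
None
the job is handed in; nothing more can be done
```

I laid the scale bar against the blue-marked face of the amber block and let it go. I then nudged it with closed fingers until it seated (about 13 N). After that I pressed the grey release's orange pad to half-way and handed the job in while still holding it, at about 16 s of robot time.

**Bar:** the last scene and side views show it flush along the whole blue face. One measurement before the nudge gave a 0.4° difference between bar and block, which is within image noise. I didn't measure the angle again after the nudge.

**Pad:** three readings agree with half-way (0.18 rad):
- **Height:** the fingertips are at 69.4 mm. They touch beyond the pad's centre, so this puts the centre at about 67 mm.
- **Force:** the upward force is about 5.7 N.
- **Image:** the pad's near edge is at image row 249, against 249.1 predicted. At one pixel this is the coarsest check, good to about 0.05 rad.

The paddle was never pressed lower than this. The planned path kept clear of the bottles, dish, cap and tube rack, and I saw no sign of contact. I did not measure their positions again at the end.

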